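Pack the condiment carrier and latch its hold-down bar

TASK

Pack the wooden condiment carrier for the trip out to the garden: set the wide preserve jar and the spice jar upright in the carrier, each on the floor of the bay made for its size, setting them down without letting them fall. Then swing the steel hold-down bar across over the lids, all the way until it has snapped past the ball catch and rests against its stop, and leave it latched. Don't tip the jars over and don't shift the mug or the pepper mill.

Things in the scene. Friction and masses are not known exactly. Their poses are not given: they have to be found in the camera images.
- carrier: Dark wooden carrier, 198 (x) x 88 (y) mm, side boards 52 mm high; does not slide. Origin on the bar top below its middle. Two square open bays in line, walls 44 to 52 mm high: a 72 mm one toward -x, a 58 mm one toward +x. A 22 x 28 mm post, 116 mm high, at each end: pivot of the hold-down bar on the -x one; ball catch on the +x one, with a steel stop plate on its -y side (top at 132 mm).
- bay_wide (a point): Centre of the floor of the wide bay, 10 mm above the bar top. Its x axis runs along the carrier.
- bay_narrow (a point): Centre of the floor of the narrow bay, 10 mm above the bar top.
- pivot (a point): Pivot of the hold-down bar (vertical axis), on the carrier's -x post, at the height of the bar's underside, 120 mm above the bar top.
- catch (a point): Ball catch on top of the carrier's +x post, 162 mm from the pivot, 120 mm above the bar top: a sprung ball that clicks behind a small ridge under the bar.
- keeper (a joint): Angle of the hold-down bar about its vertical pivot, rad: 0 is shut (along the carrier's x axis, over its middle line, against the stop); it grows as the bar swings out to the carrier's +y side (counter-clockwise from above), 2.1 at most. The bar stays where it is left; in the last 0.07 rad it must ride over the catch ball (about 5 N at the knob), then snaps home.
- bar_knob (a point): Middle height of the black knob that stands on the free end of the hold-down bar, 186 mm from the pivot. The knob is 16 mm across and 27 mm tall, from 127 to 154 mm above the bar top. The bar is a flat steel strip 14 mm wide and 7 mm thick, underside 120 mm above the bar top.
- wide_jar: Wide glass jar of red preserve with a white lid, 60 mm across, 100 mm tall, about 0.35 kg. Origin at the centre of its underside, z up. It belongs in the wide bay.
- spice_jar: Slim spice jar with a green lid, 46 mm across, 105 mm tall, about 0.11 kg. Origin at the centre of its underside, z up. It belongs in the narrow bay.
- mug: Mug, 84 mm across, 94 mm high, 118 mm over the handle, standing on the bar top; a bystander. Origin at the centre of its underside.
- mill: Wooden pepper mill, 58 mm across, 160 mm tall, standing on the bar top; a bystander. Origin at the centre of its underside.
There are look-alikes about, which are no part of the job. Of the things like the spice_jar, leave any that is pink; of the rest the smaller one is meant.

How it is judged:
By the outcome, as a careful person would: the job done as asked, in the order asked, and still so for the second after the job is handed in, with the robot touching nothing.
It also fails if it takes over 72 s, if anything falls off the work surface, if the arm or the gripper's body presses on something with over 40 N, if the wrist force passes 120 N, or if a joint passes its speed limit or range.

ROBOT

A 6-joint arm with a two-finger parallel gripper is mounted at the origin on a cart in front of the work surface, level with it; the furniture and walls round the work are solid. World frame = base frame: x ahead of the robot, y to its left, z up, the work surface at z = 0. Lengths are in m, angles in rad, forces in N, time in s.
With the tool pointing down it reaches from about 0.35 to 0.975 m from the base axis. Payload 4.9 kg.
Tool frame: the origin (TCP) lies at the very end of the fingers, on their centre line; the grasp point (between the pads) lies 19 mm behind it; z points along the fingers, y is the line along which they close (so a half turn about z gives the same grasp; the last joint's range is limited). The gripper opens to 85 mm and grips with 20 to 120 N. Pads are 22 mm wide; open, the fingers measure 114 mm over their backs; the gripper's body (76 mm by 85 mm) begins 54 mm behind the grasp point. The pads swing forward as they close: fully open they stand 13 mm farther back than shut.
Start: joints at [1.228, 0.053, 1.613, -0, 1.476, -0.119], TCP at [0.139, 0.609, 0.196] pointing down, gripper open.
Joint ranges: [-3.01, 3.01], [-1.01, 2.22], [0.06, 2.58], [-1.02, 4.17], [0.09, 2.62], [-3.14, 3.14]. Speed limits (rad/s): [2.57, 2.57, 3.14, 3.14, 3.14, 3.14].

INTERFACE

Orientations are given as a unit quaternion [w, x, y, z].
In Python, from plant import manip gives the robot as it stands.
- The arm moves only by the shell command python3 -m pendant 'ROWS'. ROWS is JSON, a list of rows, each a list of 3 entries, a list of its own where there are three numbers: the opening, from 0 (shut) to 1 (fully open), then the shift along the tool's x, y, z in units of 12 cm (1.0 is 12 cm), then the turn about the tool's z in units of pi rad (1.0 is pi rad). In form: [[gripper, [dx, dy, dz], roll], ...]. A call has 1 to 10 rows; each row is the pose to reach, as a shift and turn from the pose commanded when the call began, along the tool's axes at that moment, turning the shorter way round; what a row does not reach only later rows make up. A row lasts 1/10 s, in which the tool goes at most 50 mm and 8.59 degrees, less where a joint would pass 70% of its speed; a pose out of reach is approached as far as the arm can. A call with a number of a shift or a turn outside -1 to 1 is refused whole. A call with a gripper value outside its range is refused whole. The fingers move at their own pace and stop on an object; the grip force is fixed at half the most. Time passes only in rows, so rows that repeat a pose let the fingers close. It gives the time, the measured TCP pose, the force, the opening and the grip force at its end, in the units of the state.
- manip.state(): the state, without advancing time (a new reading comes with each control period).
- manip.grab_frame(name): name is "side" or "top"; returns a dict with "img" (420x560x3 uint8, red, green, blue), "fx", "fy", "cx", "cy" (pixels), "eye" and "rotation" of the camera in the world. Camera axes: x right, y down, z forward; pixel columns grow to the right and rows downward; lengths in m; the calibration is good to about 2 mm. A picture is of the moment at which its call begins. There is no depth.
- manip.job_done(): hands the job in; it is judged then, once.
The state is a dict: "time": time; "joint_pos": joint angles; "joint_vel": joint speeds; "joint_efforts": joint torques, N m; "tool_pos": TCP position; "tool_rot": TCP orientation; "contact_force": force on the tool from outside, world axes, zero at the start; "ft_torque": the same for the moment, N m; "gripper_width": opening from 0.0 (shut) to 1.0 (fully open); "grasp_force": force on a finger pad.
Only numpy, scipy, OpenCV 4.12 (cv2) and the standard library are available. Lean on these libraries where they do the work, as an engineer would, in place of code of your own. Each camera call takes 0.05 s, during which the arm holds its last target. There are 200 camera calls.

## Working session

There is one attempt and no reset: what is moved stays moved. The work goes in short steps, Python scripts to look and compute and a shell command to move; the robot and the scene stay as the last step left them, time stands still between calls to the robot, and variables do not carry over. Pictures are saved under pics/ and viewed, at most 10 in all, crops included, and the job is handed in when it is done.

```bash
ls; mkdir -p pics; python3 - <<'E'
from plant import manip
import cv2
for n in("side","top"):
    f=manip.grab_frame(n); cv2.imwrite(f"pics/{n}0.png",f["img"][:,:,::-1]); print(n,f["fx"],f["fy"],f["cx"],f["cy"],f["eye"],f["rotation"])
s=manip.state();print(s["time"],s["tool_pos"],s["tool_rot"],s["gripper_width"])
E
```

```text
pics
side 506.41589180491417 506.41589180491417 283.32940164674613 221.0327833680019 [ 0.44830964 -0.91189068  0.95187486] [-0.41868185  0.90734954 -0.02894383  0.02417796]
top 492.8824978386111 492.8824978386111 281.4685858567741 209.60900527710848 [0.36900849 0.06453008 1.25966589] [-0.04388128  0.71117715 -0.6986128   0.06512793]
0.1 [0.13849334 0.60882066 0.1951899 ] [-2.12069146e-04  1.11646666e-01  9.93747537e-01 -9.00136918e-04] 1.00062428112475
```

View pics/side0.png

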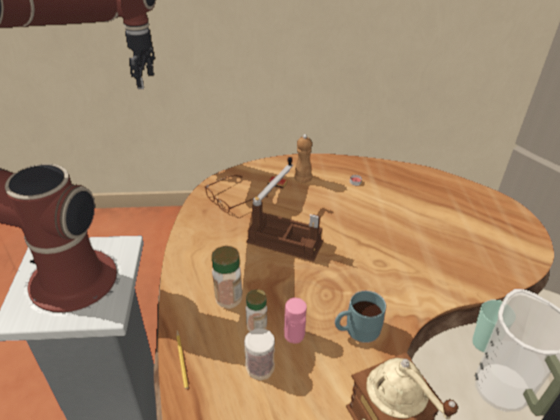

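View pics/top0.png

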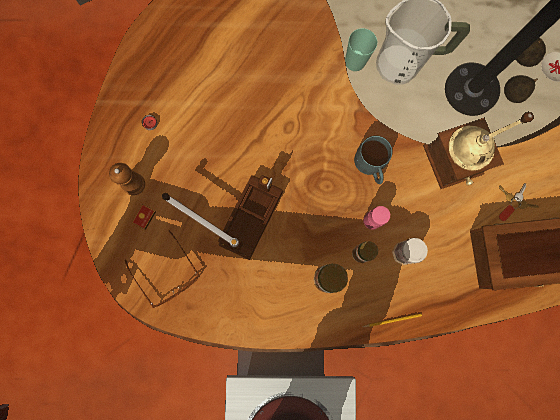

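The top view shows the carrier near (258,215) with its bar out to (166,197). The side view shows it near (287,235).

Candidates:
- **Large green-lid jar:** side (227,262), top (331,278).
- **Small green-lid jar:** side (257,300), top (366,252).
- **Pink jar:** side (295,308), top (377,216).
- **White-lid wide jar:** side (260,342), top (410,250).

I choose the small green-lid jar and the white-lid jar, and will check both in a close crop.

```bash
cat > h.py <<'E'
import numpy as np
from scipy.spatial.transform import Rotation as R
from plant import manip
def rot(q): return R.from_quat(np.r_[q[1:],q[0]]).as_matrix()
def ray(f,p):
    d=rot(f["rotation"])@np.array([(p[0]-f["cx"])/f["fx"],(p[1]-f["cy"])/f["fy"],1]); return np.array(f["eye"]),d/np.linalg.norm(d)
def plane(f,p,z):
    e,d=ray(f,p); return e+d*(z-e[2])/d[2]
def tri(f,p,g,q):
    a,u=ray(f,p);b,v=ray(g,q)
    t=np.linalg.lstsq(np.c_[u,-v],b-a,rcond=None)[0]; A=a+t[0]*u;B=b+t[1]*v
    return (A+B)/2,np.linalg.norm(A-B)
def proj(f,P):
    c=rot(f["rotation"]).T@(np.array(P)-f["eye"]); return np.array([c[0]/c[2]*f["fx"]+f["cx"],c[1]/c[2]*f["fy"]+f["cy"]])
E
python3 - <<'E'
import cv2,numpy as np
s=cv2.imread("pics/side0.png");t=cv2.imread("pics/top0.png")
def c(i,x,y,w,h,k): return cv2.resize(i[y:y+h,x:x+w],None,fx=k,fy=k,interpolation=cv2.INTER_CUBIC)
# side: x 200..320,y 230..380 (x4)=480x600 ; 
a=c(s,205,145,130,120,3); b=c(s,205,240,130,80,3)
L=np.vstack([c(s,205,150,130,115,3),c(s,205,240,130,85,3)])
cv2.imwrite("pics/c_jars.png",np.hstack([c(s,205,235,100,150,4),c(t,310,200,80,150,4)])[:600,:])
cv2.imwrite("pics/c_carr.png",np.vstack([c(s,220,145,190,75*1,4)]+[]) if 0 else np.hstack([c(s,240,150,95,120,4),c(t,200,160,100,120,4)]))
E
```

```text
(no output)
```

View pics/c_jars.png

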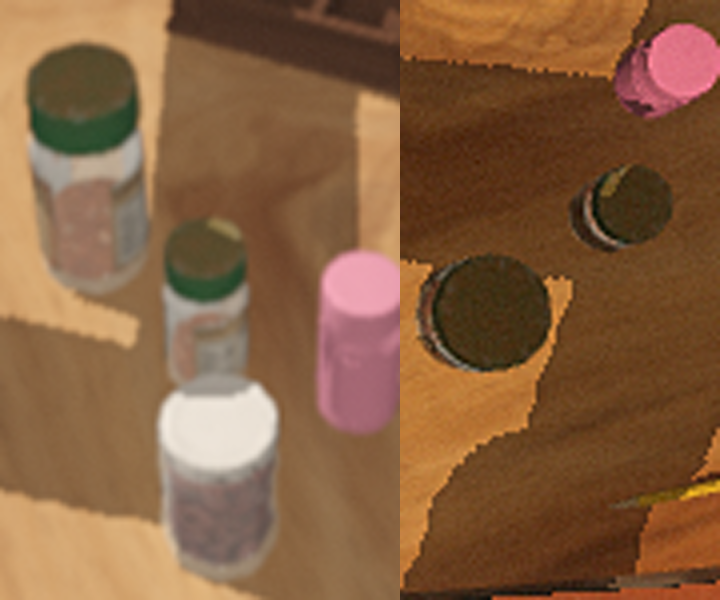

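View pics/c_carr.png

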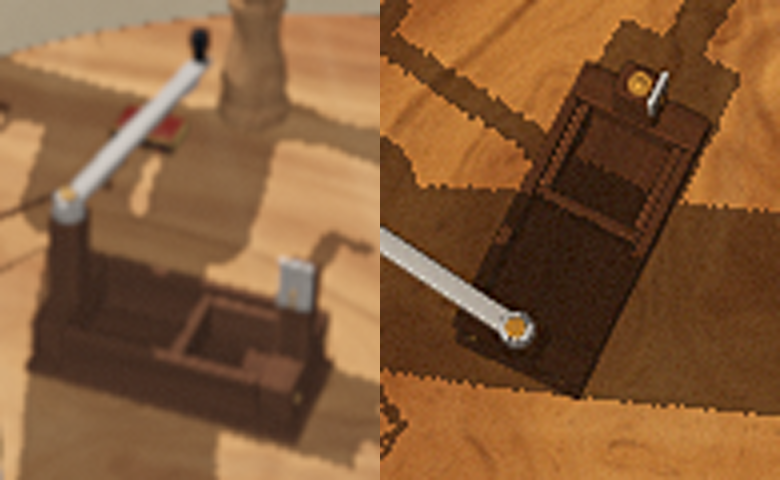

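The crops confirm the small green-lid jar: side (256,297), top (368,251). It is 46 mm class, next to the larger green one. The white-lid jar is behind it, side (259,341). On the carrier, the pivot is at top (234,242), the catch at top (264,181), and the wide bay is at the pivot end.

```bash
cat > m.py <<'E'
from h import *; import cv2
s=manip.grab_frame("side");t=manip.grab_frame("top")
cs=lambda x,y,o:((x+.5)/4-.5+o[0],(y+.5)/4-.5+o[1])
J=(205,235);T=(310-100,200);C=(240,150);D=(200-95,160)
pr=lambda n,r:print(n,np.round(r[0],4),np.round(r[1],4))
# white lid in top by threshold
im=t["img"][225:275,385:440].astype(int); m=((im.min(2)>150)).astype(np.uint8)
n,l,st,ce=cv2.connectedComponentsWithStats(m); k=1+st[1:,4].argmax(); w=ce[k]+[385,225]; print(w,st[k])
pr("spice",tri(s,cs(205,250,J),t,cs(634,205,T)))
pr("white",tri(s,cs(218,425,J),t,w))
pr("big",tri(s,cs(82,83,J),t,cs(491,312,T)))
pr("pivot",tri(s,cs(70,192,C),t,cs(515,328,D)))
pr("knobtop",tri(s,(290,160),t,(166,197)))
P=plane(t,cs(515,328,D),.129);Q=plane(t,cs(638,83,D),.121); print(P,Q,np.linalg.norm((P-Q)[:2]),np.arctan2(*(Q-P)[1::-1]))
# bay narrow rim: corners
for p in [(575,103),(690,150),(645,245),(545,190)]: print(plane(t,cs(*p,D),.048))
print("outer corners");
for p in [(585,62),(712,125),(580,397),(456,338)]: print(plane(t,cs(*p,D),.052))
pr("mug",tri(s,(368,308),t,(376,152)))
pr("mill",tri(s,(305,139),t,(119,170)))
pr("pinktop",tri(s,cs(360,283,J),t,cs(684,62,T)))
for a in ("jar",): 
  cv2.imwrite("pics/w.png",cv2.resize(t["img"][215:285,350:440,::-1],None,fx=6,fy=6,interpolation=cv2.INTER_CUBIC))
E
python3 m.py
```

```text
[416.71621622 249.91891892] [ 22  13  21  25 370]
spice [ 0.4567 -0.1745  0.1048] 0.0037
white [ 0.4603 -0.2901  0.1044] 0.0023
big [ 0.3914 -0.0842  0.1478] 0.0023
pivot [0.4702 0.1406 0.1357] 0.0041
knobtop [0.5688 0.296  0.1472] 0.0053
[0.46874401 0.14094677 0.129     ] [0.61541945 0.07356221 0.121     ] 0.16141364311800227 -0.43065393787243234
[0.61756391 0.11326086 0.048     ]
[0.58920757 0.04080405 0.048     ]
[0.52884121 0.06767691 0.048     ]
[0.56206986 0.13044391 0.048     ]
outer corners
[0.64303504 0.10752615 0.052     ]
[0.60461551 0.02742137 0.052     ]
[0.43413799 0.1053636  0.052     ]
[0.46876144 0.18192079 0.052     ]
mug [ 0.7032 -0.2015  0.0837] 0.0034
mill [0.626  0.4052 0.1494] 0.0002
pinktop [ 0.5405 -0.2048  0.1077] 0.0008
```

View pics/w.png

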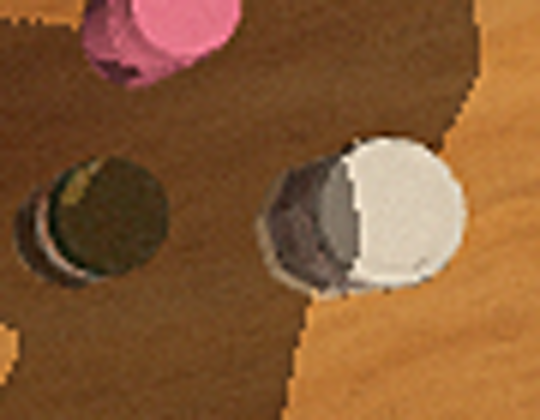

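```bash
python3 - <<'E'
from h import *; import cv2
a=-0.4307; ux=np.array([np.cos(a),np.sin(a)]);uy=np.array([-ux[1],ux[0]]);o=np.array([.5421,.1073])
out=[]
for n,z in(("top",.050),("top",.010),("side",.050)):
    f=manip.grab_frame(n); q=[(-.11,.06),(.11,.06),(.11,-.06),(-.11,-.06)]
    src=np.float32([proj(f,np.r_[o+x*ux+y*uy,z]) for x,y in q]); dst=np.float32([[(x+.11)*3600,(.06-y)*3600*.46] for x,y in q])
    dst=np.float32([[(x+.11)*3600,(.06-y)*1650] for x,y in q])
    im=cv2.warpPerspective(f["img"][:,:,::-1].copy(),cv2.getPerspectiveTransform(src,dst),(792,198),flags=cv2.INTER_CUBIC)
    im=np.clip(255*(im/255.)**.5,0,255).astype(np.uint8)
    for k in range(-10,11): cv2.line(im,(int((k*.01+.11)*3600),0),(int((k*.01+.11)*3600),10 if k%5 else 25),(0,255,255),1)
    for k in range(-5,6): cv2.line(im,(0,int((.06-k*.01)*1650)),(10 if k%5 else 25,int((.06-k*.01)*1650)),(0,255,255),1)
    out.append(im)
cv2.imwrite("pics/rect.png",np.vstack(out))
E
```

```text
(no output)
```

View pics/rect.png

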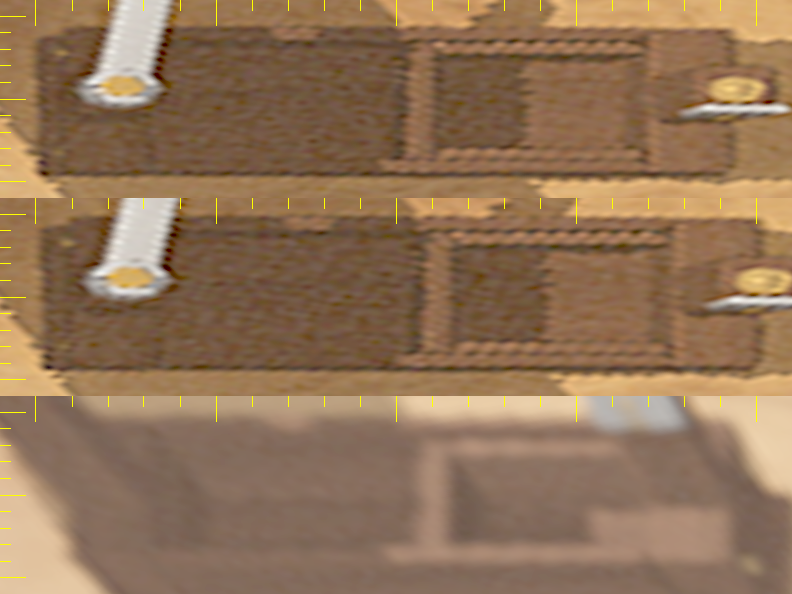

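The rectified view at z=50 mm, in carrier coordinates, puts the divider at about x 3–11 mm and the narrow bay from 11 to 69 mm, 58 mm wide as expected. So the bay centres are at about x -34 and +41. The jar heights (0.105, 0.104) and the 161 mm pivot-to-catch distance both agree with the text. I'll turn the tool to the carrier's yaw first.

```bash
cat >> h.py <<'E'
def delta(*targets):
    s=manip.state(); M=rot(s["tool_rot"]); p=np.array(s["tool_pos"])
    print("t",round(s["time"],2),"pos",p.round(4),"yaw_y",round(float(np.arctan2(M[1,1],M[0,1])),4),"tz",M[:,2].round(3),"F",np.round(s["contact_force"],1),"w",round(s["gripper_width"],3),"g",round(s["grasp_force"],1))
    for t in targets:
        d=M.T@(np.array(t)-p)/.12; print(t,"d",d.round(3)); p=np.array(t)
E
python3 -m pendant '[[1,[0,0,-0.4],0.0658],[1,[0,0,-0.4],0.0658],[1,[0,0,-0.4],0.0658],[1,[0,0,-0.4],0.0658]]'
python3 - <<'E'
from h import *
f=manip.grab_frame("top")
w=plane(f,(414.75,250.0),.10); s=plane(f,(367.85,250.7),.105); print(w,s)
f=manip.grab_frame("side"); print(plane(f,(259.5-.4,341.2),.10),plane(f,(255.9,297.1),.105))
delta((.42,.30,.24),(.45,0,.24),(.459,-.287,.24))
E
```

```text
time: 0.75
tool_pos: [0.1385, 0.6089, 0.2433]
tool_rot: [-0.0, 0.213, 0.977, -0.001]
contact_force: [0.4, 1.1, -0.9]
gripper_width: 1.003
grasp_force: 0.0
[ 0.45921796 -0.28680998  0.1       ] [ 0.4552117 -0.1738433  0.105    ]
[ 0.46139273 -0.28755063  0.1       ] [ 0.45857236 -0.17437547  0.105     ]
t 0.85 pos [0.1385 0.6086 0.2426] yaw_y 1.1411 tz [-0.001 -0.003 -1.   ] F [ 0.2  0.1 -0.6] w 1.002 g 0.0
(0.42, 0.3, 0.24) d [-3.204 -1.361  0.026]
(0.45, 0, 0.24) d [-1.269 -2.169  0.006]
(0.459, -0.287, 0.24) d [-1.064 -2.143  0.006]
```

```bash
(python3 -m pendant '[[1,[-0.4,-0.17,0],0],[1,[-0.8,-0.34,0],0],[1,[-0.8,-0.34,0],0]]'; python3 -m pendant '[[1,[-0.4,-0.17,0],0],[1,[-0.8,-0.34,0],0],[1,[-0.8,-0.34,0],0]]'; python3 -m pendant '[[1,[-0.4,-0.17,0],0],[1,[-0.8,-0.34,0],0],[1,[-0.8,-0.34,0],0]]'; python3 -m pendant '[[1,[-0.4,-0.17,0],0],[1,[-0.8,-0.34,0],0],[1,[-0.8,-0.34,0],0]]'
python3 -m pendant '[[1,[-0.21,-0.36,0],0],[1,[-0.42,-0.72,0],0],[1,[-0.42,-0.72,0],0]]';python3 -m pendant '[[1,[-0.21,-0.36,0],0],[1,[-0.42,-0.72,0],0],[1,[-0.42,-0.72,0],0]]';python3 -m pendant '[[1,[-0.21,-0.36,0],0],[1,[-0.42,-0.72,0],0],[1,[-0.42,-0.72,0],0]]'
python3 -m pendant '[[1,[-0.18,-0.36,0],0],[1,[-0.355,-0.715,0],0],[1,[-0.355,-0.715,0],0]]';python3 -m pendant '[[1,[-0.18,-0.36,0],0],[1,[-0.355,-0.715,0],0],[1,[-0.355,-0.715,0],0]]';python3 -m pendant '[[1,[-0.18,-0.36,0],0],[1,[-0.355,-0.715,0],0],[1,[-0.355,-0.715,0],0],[1,[-0.355,-0.715,0],0]]') | grep pos
python3 -c "
from h import *
delta((.460,-.287,.14),(.460,-.287,.062))"
```

```text
tool_pos: [0.2113, 0.529, 0.2429]
tool_pos: [0.2815, 0.4521, 0.2433]
tool_pos: [0.3515, 0.3752, 0.2434]
tool_pos: [0.4215, 0.2984, 0.2435]
tool_pos: [0.4294, 0.1984, 0.2437]
tool_pos: [0.4393, 0.0989, 0.2439]
tool_pos: [0.4491, -0.0004, 0.2439]
tool_pos: [0.452, -0.0954, 0.2438]
tool_pos: [0.4552, -0.1907, 0.2437]
tool_pos: [0.4585, -0.2833, 0.2436]
t 3.95 pos [ 0.4585 -0.2833  0.2436] yaw_y 1.1413 tz [-0.001  0.002 -1.   ] F [-0.  -0.2 -0.3] w 0.998 g 0.0
(0.46, -0.287, 0.14) d [-0.025 -0.025  0.863]
(0.46, -0.287, 0.062) d [-0.001 -0.001  0.65 ]
```

```bash
(python3 -m pendant '[[1,[-0.025,-0.025,0.4],0],[1,[-0.025,-0.025,0.86],0],[1,[-0.025,-0.025,0.86],0],[1,[-0.025,-0.025,0.86],0]]'; python3 -m pendant '[[1,[0,0,0.2],0],[1,[0,0,0.4],0],[1,[0,0,0.65],0],[1,[0,0,0.65],0],[1,[0,0,0.65],0]]') | grep -E 'pos|force'
python3 -c "
from h import *;import cv2
delta((.460,-.287,.062))
a=manip.grab_frame('side')['img'][200:400,170:400,::-1];b=manip.grab_frame('top')['img'][180:330,340:470,::-1]
cv2.imwrite('pics/g1.png',np.hstack([cv2.resize(a,(460,400)),cv2.resize(b,(340,400))]))"
```

```text
tool_pos: [0.4589, -0.2864, 0.14]
contact_force: [-0.0, -0.1, 0.4]
grasp_force: 0.0
tool_pos: [0.4606, -0.2896, 0.066]
contact_force: [0.9, -0.4, 1.9]
grasp_force: 0.0
t 4.85 pos [ 0.4606 -0.2896  0.066 ] yaw_y 1.141 tz [ 0.003 -0.002 -1.   ] F [ 0.9 -0.4  1.9] w 0.999 g 0.0
(0.46, -0.287, 0.062) d [0.014 0.017 0.033]
```

View pics/g1.png

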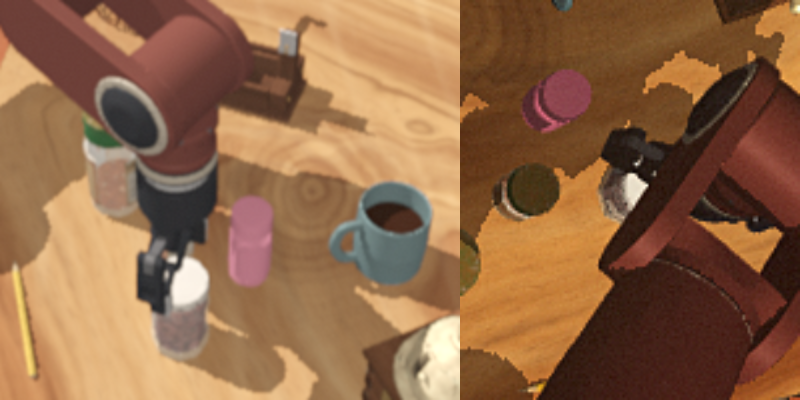

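The gripper stands round the white jar, with the near finger at crop (155,280) and the lid at (185,275). I'll check the alignment numerically before closing.

```bash
python3 -c "
from h import *
f=manip.grab_frame('side')
s=manip.state();M=rot(s['tool_rot']);p=np.array(s['tool_pos'])
for k in(-.0495,0,.0495): print(k,[((proj(f,p+M[:,1]*k-M[:,2]*h)-[170,200])*2).round() for h in(0,.013,.035)])
for P in [(.46,-.287,.1),(.46,-.287,0)]: print(((proj(f,P)-[170,200])*2).round())
"
```

```text
-0.0495 [array([159., 343.]), array([159., 336.]), array([158., 323.])]
0 [array([178., 304.]), array([178., 297.]), array([178., 284.])]
0.0495 [array([196., 268.]), array([196., 260.]), array([196., 247.])]
[177. 282.]
[178. 338.]
```

```bash
python3 -c "
from h import *;import cv2
a=manip.grab_frame('side')['img'][295:385,225:300,::-1]
cv2.imwrite('pics/g2.png',cv2.resize((255*(a/255.)**.6).astype(np.uint8),(500,600),interpolation=cv2.INTER_CUBIC))"
```

```text
(no output)
```

View pics/g2.png

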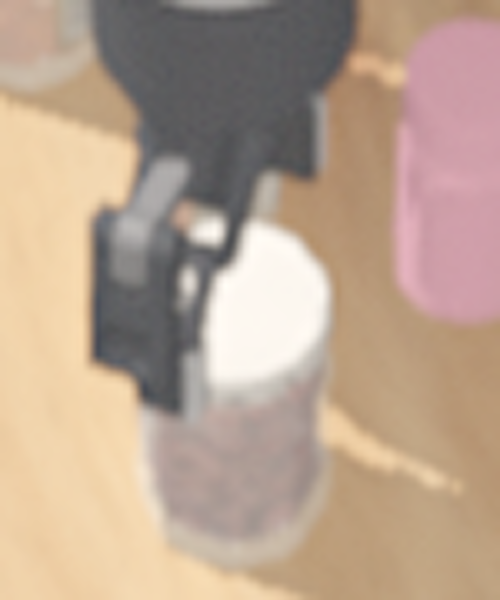

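```bash
python3 -c "
from h import *;import cv2
t=manip.grab_frame('top');f=manip.grab_frame('side')
s=manip.state();M=rot(s['tool_rot']);p=np.array(s['tool_pos'])
for k in(.0425,.057): print('top far',k,[proj(t,p+M[:,1]*k-M[:,2]*h).round() for h in(.013,.05,.073)])
for k in(-.0425,-.057):
  for i in(-.011,.011): print('side near',k,i,[((proj(f,p+M[:,1]*k+M[:,0]*i-M[:,2]*h)-[225,295])*6.67).round() for h in(.013,.03,.05)])
print('tcp top',proj(t,p),'jar',proj(t,(.46,-.287,.1)))
a=t['img'][205:305,370:470,::-1]
cv2.imwrite('pics/g3.png',cv2.resize((255*(a/255.)**.6).astype(np.uint8),(600,600),interpolation=cv2.INTER_CUBIC))"
```

```text
top far 0.0425 [array([397., 243.]), array([401., 241.]), array([404., 241.])]
top far 0.057 [array([392., 240.]), array([396., 239.]), array([398., 238.])]
side near -0.0425 -0.011 [array([203., 481.]), array([202., 448.]), array([200., 407.])]
side near -0.0425 0.011 [array([135., 458.]), array([133., 424.]), array([131., 384.])]
side near -0.057 -0.011 [array([184., 521.]), array([182., 487.]), array([181., 447.])]
side near -0.057 0.011 [array([115., 497.]), array([113., 464.]), array([111., 424.])]
tcp top [411.64088884 250.78706405] jar [414.82077602 249.67161616]
```

View pics/g3.png

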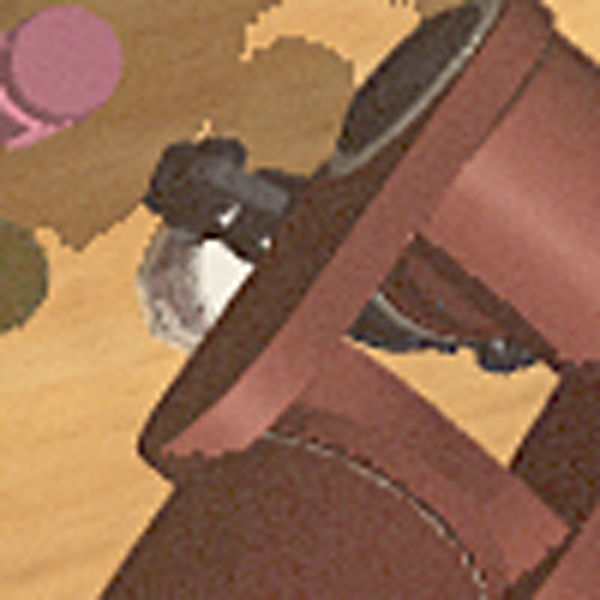

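```bash
python3 -c "
from h import *;import cv2
f=manip.grab_frame('side')
R0=rot([-2.1e-4,.11165,.99375,-.0009]);p=np.array([.1385,.6088,.1952])
for k in(-.0425,.0425):
  for i in (-.011,.011): print(k,i,[proj(f,p+R0[:,1]*k+R0[:,0]*i-R0[:,2]*h).round(1) for h in(0,.013,.043)])
im=cv2.imread('pics/side0.png')
g=cv2.cvtColor(im[60:110,115:175],cv2.COLOR_BGR2GRAY)
for r in range(10,40): print(60+r,''.join('#' if v<90 else '.' for v in g[r]))
"
```

```text
-0.0425 -0.011 [array([146.3, 102.9]), array([145.7,  99.1]), array([144.2,  90.2])]
-0.0425 0.011 [array([139.6, 102.3]), array([138.9,  98.5]), array([137.3,  89.6])]
0.0425 -0.011 [array([155.6,  90.9]), array([155. ,  87.2]), array([153.7,  78.5])]
0.0425 0.011 [array([149.1,  90.3]), array([148.5,  86.6]), array([147.1,  77.9])]
70 ...............###.#########....######......................
71 ...............##..########.....######......................
72 ...............###.########.....#######.....................
73 ...............############.....#######.....................
74 ................###########......######.....................
75 ................###########......######.....................
76 .................##########.................................
77 ...................#######..................................
78 ....................######..................................
79 .....................#####..................................
80 .....................#####..................................
81 .....................#####...............................
[... 455 characters left out ...]
............................................................
90 ............................................................
91 ............................................................
92 ............................................................
93 ............................................................
94 ............................................................
95 ............................................................
96 ............................................................
97 ............................................................
98 ............................................................
99 ............................................................
```

```bash
python3 -c "
from h import *
delta((.460,-.287,.048))"
```

```text
t 5.2 pos [ 0.4596 -0.2896  0.0644] yaw_y 1.1402 tz [ 0.002 -0.001 -1.   ] F [-0.9 -0.  -0.1] w 1.003 g 0.0
(0.46, -0.287, 0.048) d [0.006 0.021 0.136]
```

```bash
python3 -m pendant '[[1,[0.006,0.02,0.07],0],[1,[0.006,0.02,0.14],0],[1,[0.006,0.02,0.14],0],[1,[0.006,0.02,0.14],0]]' | grep -E "pos|force"; python3 -m pendant '[[0.8,[0,0,0],0],[0.8,[0,0,0],0],[0.8,[0,0,0],0],[0.6,[0,0,0],0],[0.5,[0,0,0],0],[0.5,[0,0,0],0],[0.5,[0,0,0],0],[0.5,[0,0,0],0]]'
```

```text
tool_pos: [0.4588, -0.2861, 0.0453]
contact_force: [-0.3, -0.1, 0.5]
grasp_force: 0.0
time: 6.4
tool_pos: [0.46, -0.287, 0.0473]
tool_rot: [0.001, 0.214, 0.977, -0.0]
contact_force: [0.4, 1.5, 5.1]
gripper_width: 0.672
grasp_force: 64.6
```

```bash
python3 -m pendant '[[0.5,[0,0,-0.05],0],[0.5,[0,0,-0.1],0],[0.5,[0,0,-0.2],0],[0.5,[0,0,-0.3],0],[0.5,[0,0,-0.4],0],[0.5,[0,0,-0.6],0],[0.5,[0,0,-0.8],0],[0.5,[0,0,-0.8],0]]' | grep -E "pos|force|width";python3 -m pendant '[[0.5,[0,0,-0.2],0],[0.5,[0,0,-0.4],0],[0.5,[0,0,-0.6],0],[0.5,[0,0,-0.8],0],[0.5,[0,0,-0.8],0],[0.5,[0,0,-0.8],0]]' | grep -E "pos|force|width"; python3 -c "
from h import *;import cv2
delta((.511,.121,.24))
f=manip.grab_frame('side');a=f['img'][200:350,190:340,::-1]
cv2.imwrite('pics/g4.png',cv2.resize(a,(600,600),interpolation=cv2.INTER_CUBIC))
p=manip.state()['tool_pos']
for z in(.0473,-.0527):print((proj(f,p-np.array([0,0,z]))-[190,200])*4)"
```

```text
tool_pos: [0.4618, -0.2886, 0.1477]
contact_force: [0.1, -0.9, -2.9]
gripper_width: 0.67
grasp_force: 65.0
tool_pos: [0.4591, -0.2864, 0.2374]
contact_force: [-0.2, 0.4, -4.1]
gripper_width: 0.674
grasp_force: 65.3
t 7.8 pos [ 0.4591 -0.2864  0.2374] yaw_y 1.1402 tz [-0.  0. -1.] F [-0.2  0.4 -4.1] w 0.674 g 65.3
(0.511, 0.121, 0.24) d [ 1.024  3.266 -0.021]
[268.40234266 449.68374479]
[265.28367846 305.51350298]
```

View pics/g4.png

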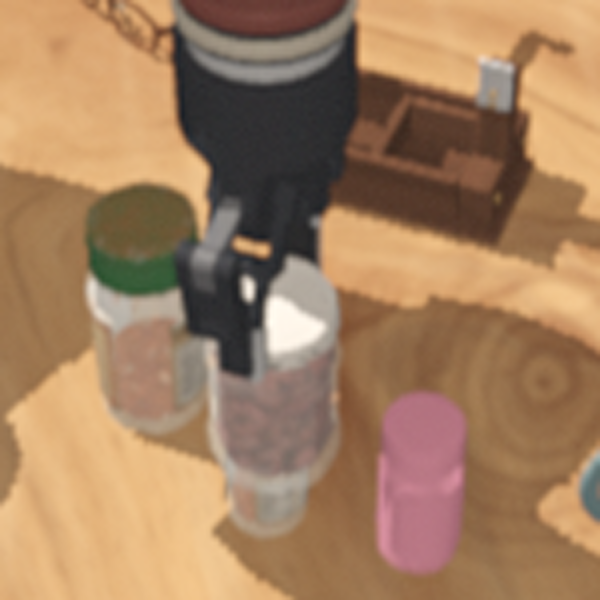

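The jar hangs upright in the grip: base near crop (273,445), lid near (272,300). That was the tenth picture, so from here I work by numbers only. Next I carry the jar over to the wide bay.

```bash
(python3 -m pendant '[[0.5,[0.06,0.2,0],0],[0.5,[0.13,0.41,0],0],[0.5,[0.19,0.61,0],0],[0.5,[0.256,0.816,0],0]]';python3 -m pendant '[[0.5,[0.06,0.2,0],0],[0.5,[0.13,0.41,0],0],[0.5,[0.19,0.61,0],0],[0.5,[0.256,0.816,0],0]]';python3 -m pendant '[[0.5,[0.06,0.2,0],0],[0.5,[0.13,0.41,0],0],[0.5,[0.19,0.61,0],0],[0.5,[0.256,0.816,0],0]]';python3 -m pendant '[[0.5,[0.06,0.2,0],0],[0.5,[0.13,0.41,0],0],[0.5,[0.19,0.61,0],0],[0.5,[0.256,0.816,0],0],[0.5,[0.256,0.816,0],0],[0.5,[0.256,0.816,0],0],[0.5,[0.256,0.816,0],0]]') | grep -E "pos|width"
python3 -c "
from h import *
P=[]
for i in range(6): manip.grab_frame('side'); P.append(manip.state()['tool_pos'])
print(np.mean(P,0),np.std(P,0)); delta()
d=rot(manip.state()['tool_rot']).T@(np.array([.510,.121,.075])-np.mean(P,0))/.12; print(d)"
```

```text
tool_pos: [0.4712, -0.1833, 0.2353]
gripper_width: 0.669
tool_pos: [0.4841, -0.0816, 0.2354]
gripper_width: 0.669
tool_pos: [0.497, 0.02, 0.2354]
gripper_width: 0.67
tool_pos: [0.5105, 0.12, 0.2369]
gripper_width: 0.673
[0.51098694 0.11994904 0.23794548] [0.00016658 0.00012236 0.00037235]
t 10.05 pos [0.5112 0.1202 0.2384] yaw_y 1.1394 tz [ 0. -0. -1.] F [-0.7  0.6 -3.7] w 0.672 g 65.6
[0.01143931 0.00442405 1.35787675]
```

```bash
(python3 -m pendant '[[0.5,[0.012,0.004,0.2],0],[0.5,[0.012,0.004,0.4],0],[0.5,[0.012,0.004,0.6],0],[0.5,[0.012,0.004,0.8],0],[0.5,[0.012,0.004,0.95],0],[0.5,[0.012,0.004,0.95],0]]';python3 -m pendant '[[0.5,[0,0,0.06],0],[0.5,[0,0,0.12],0],[0.5,[0,0,0.18],0],[0.5,[0,0,0.24],0],[0.5,[0,0,0.24],0],[0.5,[0,0,0.24],0]]';python3 -m pendant '[[0.5,[0,0,0.06],0],[0.5,[0,0,0.12],0],[0.5,[0,0,0.16],0],[0.5,[0,0,0.18],0],[0.5,[0,0,0.18],0],[0.5,[0,0,0.18],0]]') | grep -E "pos|contact"
python3 -c "
from h import *
for i in range(3): manip.grab_frame('side'); delta((.510,.121,.0575))"
```

```text
tool_pos: [0.5075, 0.1212, 0.1209]
contact_force: [-1.9, -0.9, -3.4]
tool_pos: [0.5099, 0.1217, 0.0953]
contact_force: [0.8, -0.3, -2.9]
tool_pos: [0.5101, 0.1217, 0.074]
contact_force: [0.2, -0.1, -2.2]
t 11.9 pos [0.5103 0.1217 0.0742] yaw_y 1.1403 tz [ 0.001  0.    -1.   ] F [-0.3  0.4 -4.4] w 0.672 g 65.7
(0.51, 0.121, 0.0575) d [-0.    -0.007  0.139]
t 11.95 pos [0.5103 0.1217 0.0743] yaw_y 1.1403 tz [ 0.001  0.    -1.   ] F [-1.5 -0.3 -4. ] w 0.673 g 65.7
(0.51, 0.121, 0.0575) d [-0.    -0.007  0.14 ]
t 12.0 pos [0.5103 0.1217 0.0743] yaw_y 1.1403 tz [ 0.001  0.    -1.   ] F [ 0.3  0.8 -3.8] w 0.666 g 65.7
(0.51, 0.121, 0.0575) d [-0.    -0.007  0.14 ]
```

In the bay with no side contact (base at about 27 mm). Lowering to touch.

```bash
(python3 -m pendant '[[0.5,[0,0,0.04],0],[0.5,[0,0,0.08],0],[0.5,[0,0,0.11],0],[0.5,[0,0,0.11],0],[0.5,[0,0,0.11],0]]';python3 -m pendant '[[0.5,[0,0,0.01],0],[0.5,[0,0,0.02],0],[0.5,[0,0,0.02],0]]';python3 -m pendant '[[0.5,[0,0,0.01],0],[0.5,[0,0,0.01],0],[0.5,[0,0,0.01],0]]') | grep -E "pos|contact"
```

```text
tool_pos: [0.5098, 0.1217, 0.0604]
contact_force: [0.2, 0.2, -2.2]
tool_pos: [0.5099, 0.1217, 0.0582]
contact_force: [-0.2, 0.3, -3.8]
tool_pos: [0.5102, 0.1217, 0.0574]
contact_force: [0.2, -0.3, -1.6]
```

```bash
for i in 1; do python3 -m pendant '[[0.5,[0,0,0.01],0],[0.5,[0,0,0.01],0],[0.5,[0,0,0.01],0]]'| grep -E "pos|contact"; python3 -c "
from h import *
for i in range(4): manip.grab_frame('side'); delta()"; done
```

```text
tool_pos: [0.5109, 0.1216, 0.0573]
contact_force: [-1.5, 0.0, 6.9]
t 13.45 pos [0.5109 0.1216 0.0573] yaw_y 1.1404 tz [ 0.002 -0.    -1.   ] F [-1.7  0.2  5.2] w 0.672 g 66.5
t 13.5 pos [0.5108 0.1216 0.0573] yaw_y 1.1404 tz [ 0.002 -0.    -1.   ] F [-1.8 -0.9  5.5] w 0.671 g 66.5
t 13.55 pos [0.5108 0.1216 0.0573] yaw_y 1.1403 tz [ 0.002 -0.    -1.   ] F [-1.8 -0.3  4.7] w 0.667 g 66.5
t 13.6 pos [0.5109 0.1216 0.0573] yaw_y 1.1403 tz [ 0.002 -0.    -1.   ] F [-1.7 -1.1  4.7] w 0.668 g 66.5
```

Floor contact, and at the expected height. Releasing and lifting.

```bash
(python3 -m pendant '[[0.75,[0,0,0],0],[0.85,[0,0,0],0],[0.95,[0,0,0],0],[0.95,[0,0,0],0],[0.95,[0,0,0],0],[0.95,[0,0,0],0]]';python3 -m pendant '[[0.95,[0,0,-0.1],0],[0.95,[0,0,-0.3],0],[0.95,[0,0,-0.6],0],[0.95,[0,0,-0.95],0],[0.95,[0,0,-0.95],0]]';python3 -m pendant '[[0.95,[0,0,-0.4],0],[0.95,[0,0,-0.55],0],[0.95,[0,0,-0.55],0]]') | grep -E "pos|contact|width"
python3 -c "
from h import *
delta((.456,-.1742,.235),(.456,-.1742,.062))"
```

```text
tool_pos: [0.51, 0.1217, 0.0558]
contact_force: [1.2, -0.7, -0.6]
gripper_width: 0.95
tool_pos: [0.5145, 0.1222, 0.1787]
contact_force: [1.4, -0.3, 1.3]
gripper_width: 0.951
tool_pos: [0.5121, 0.1219, 0.2407]
contact_force: [0.1, 0.0, 0.0]
gripper_width: 0.95
t 15.0 pos [0.5121 0.1219 0.2407] yaw_y 1.1404 tz [ 0.008  0.001 -1.   ] F [0.1 0.  0. ] w 0.95 g 0.0
(0.456, -0.1742, 0.235) d [-0.605 -2.438  0.042]
(0.456, -0.1742, 0.062) d [ 0.01  -0.006  1.442]
```

```bash
(python3 -m pendant '[[0.95,[-0.1,-0.4,0],0],[0.95,[-0.206,-0.81,0],0],[0.95,[-0.206,-0.81,0],0]]';python3 -m pendant '[[0.95,[-0.1,-0.4,0],0],[0.95,[-0.206,-0.81,0],0],[0.95,[-0.206,-0.81,0],0]]';python3 -m pendant '[[0.95,[-0.1,-0.4,0],0],[0.95,[-0.206,-0.81,0],0],[0.95,[-0.206,-0.81,0],0],[0.95,[-0.206,-0.81,0],0],[0.95,[-0.206,-0.81,0],0]]') | grep -E "pos"
python3 -c "
from h import *;import cv2
delta((.456,-.1742,.15),(.456,-.1742,.05))
for n,(x0,x1,y0,y1) in (('top',(215,285,180,260)),('side',(245,325,180,260))):
  f=manip.grab_frame(n);im=f['img'][y0:y1,x0:x1].astype(int)
  m=((im.min(2)>130)&(im.max(2)-im.min(2)<45)).astype(np.uint8)
  c,l,st,ce=cv2.connectedComponentsWithStats(m)
  for k in range(1,c):
    if st[k,4]>25: p=ce[k]+[x0,y0];print(n,p,st[k],plane(f,p,.11))
  print('pred',proj(f,(.511,.121,.11)))
"
```

```text
tool_pos: [0.4906, 0.019, 0.2344]
tool_pos: [0.4725, -0.0794, 0.2346]
tool_pos: [0.4559, -0.1728, 0.2352]
t 16.1 pos [ 0.4559 -0.1728  0.2352] yaw_y 1.1416 tz [-0.001  0.001 -1.   ] F [ 0.  -0.8 -0.3] w 0.95 g 0.0
(0.456, -0.1742, 0.15) d [-0.007 -0.01   0.71 ]
(0.456, -0.1742, 0.05) d [-0.001 -0.001  0.833]
top [243.07064018 224.17218543] [ 16  33  25  25 453] [0.51182269 0.1207997  0.11      ]
top [224.7443609  236.17293233] [  0  47  24  20 133] [0.48279622 0.1627033  0.11      ]
pred [242.97547049 224.51876854]
side [275.01149425 210.47509579] [ 22  22  18  18 261] [0.51804304 0.11678362 0.11      ]
side [313.44594595 219.62162162] [65 35  8 12 74] [0.61474284 0.07475342 0.11      ]
pred [272.24449373 209.54565867]
```

The wide jar sits at (0.512, 0.121) with its lid at 0.11, as it should. Next is the spice jar.

```bash
(python3 -m pendant '[[0.95,[-0.004,-0.006,0.35],0],[0.95,[-0.004,-0.006,0.7],0],[0.95,[-0.004,-0.006,0.7],0]]';python3 -m pendant '[[0.95,[0,0,0.3],0],[0.95,[0,0,0.6],0],[0.95,[0,0,0.84],0],[0.95,[0,0,0.84],0],[0.95,[0,0,0.84],0],[0.95,[0,0,0.84],0]]') | grep -E "pos|contact"
python3 -c "
from h import *
delta((.456,-.1742,.05))"
python3 -m pendant '[[0.8,[0,0,0],0],[0.7,[0,0,0],0],[0.6,[0,0,0],0],[0.5,[0,0,0],0],[0.3,[0,0,0],0],[0.3,[0,0,0],0],[0.3,[0,0,0],0],[0.3,[0,0,0],0],[0.3,[0,0,0],0]]'
```

```text
tool_pos: [0.452, -0.1715, 0.1451]
contact_force: [-0.1, 0.3, -0.6]
tool_pos: [0.4581, -0.176, 0.0544]
contact_force: [0.2, 0.2, 0.4]
t 17.1 pos [ 0.4581 -0.176   0.0544] yaw_y 1.1409 tz [ 0.004 -0.002 -1.   ] F [0.2 0.2 0.4] w 0.947 g 0.0
(0.456, -0.1742, 0.05) d [0.022 0.006 0.036]
time: 18.0
tool_pos: [0.4566, -0.1754, 0.0521]
tool_rot: [0.001, 0.214, 0.977, -0.0]
contact_force: [-0.8, 1.4, 5.7]
gripper_width: 0.5
grasp_force: 60.2
```

```bash
(python3 -m pendant '[[0.3,[0,0,-0.05],0],[0.3,[0,0,-0.1],0],[0.3,[0,0,-0.2],0],[0.3,[0,0,-0.4],0],[0.3,[0,0,-0.6],0],[0.3,[0,0,-0.8],0],[0.3,[0,0,-0.8],0]]';python3 -m pendant '[[0.3,[0,0,-0.2],0],[0.3,[0,0,-0.4],0],[0.3,[0,0,-0.6],0],[0.3,[0,0,-0.75],0],[0.3,[0,0,-0.75],0],[0.3,[0,0,-0.75],0],[0.3,[0,0,-0.75],0]]') | grep -E "pos|contact|width"
python3 -c "
from h import *
delta((.5787,.0899,.24))"
```

```text
tool_pos: [0.4582, -0.1765, 0.1519]
contact_force: [-0.4, -0.5, 0.4]
gripper_width: 0.504
tool_pos: [0.455, -0.1746, 0.2348]
contact_force: [0.1, 0.5, -1.0]
gripper_width: 0.504
t 19.4 pos [ 0.455  -0.1746  0.2348] yaw_y 1.1403 tz [-0.003  0.002 -1.   ] F [ 0.1  0.5 -1. ] w 0.504 g 61.1
(0.5787, 0.0899, 0.24) d [-0.017  2.434 -0.043]
```

```bash
(python3 -m pendant '[[0.3,[0,0.2,0],0],[0.3,[0,0.4,0],0],[0.3,[0,0.6,0],0],[0.3,[0,0.81,0],0]]';python3 -m pendant '[[0.3,[0,0.2,0],0],[0.3,[0,0.4,0],0],[0.3,[0,0.6,0],0],[0.3,[0,0.81,0],0]]';python3 -m pendant '[[0.3,[-0.01,0.2,0],0],[0.3,[-0.01,0.4,0],0],[0.3,[-0.01,0.6,0],0],[0.3,[-0.01,0.81,0],0],[0.3,[-0.01,0.81,0],0],[0.3,[-0.01,0.81,0],0],[0.3,[-0.01,0.81,0],0]]') | grep -E "pos|width"
python3 -c "
from h import *
for i in range(3): manip.grab_frame('side');delta((.5787,.0899,.075))"
```

```text
tool_pos: [0.4959, -0.0858, 0.235]
gripper_width: 0.505
tool_pos: [0.5364, 0.0026, 0.235]
gripper_width: 0.502
tool_pos: [0.578, 0.0887, 0.2361]
gripper_width: 0.502
t 20.95 pos [0.5781 0.0886 0.2364] yaw_y 1.1394 tz [-0.001 -0.    -1.   ] F [-0.1 -0.3 -1. ] w 0.501 g 61.2
(0.5787, 0.0899, 0.075) d [-1.000e-03  1.300e-02  1.345e+00]
t 21.0 pos [0.5782 0.0886 0.2367] yaw_y 1.1392 tz [-0.001 -0.    -1.   ] F [ 0.4  0.5 -1.4] w 0.502 g 61.2
(0.5787, 0.0899, 0.075) d [1.000e-03 1.200e-02 1.348e+00]
t 21.05 pos [0.5784 0.0886 0.2369] yaw_y 1.1392 tz [-0. -0. -1.] F [-0.1 -0.6 -2.1] w 0.502 g 61.2
(0.5787, 0.0899, 0.075) d [0.002 0.011 1.349]
```

```bash
(python3 -m pendant '[[0.3,[0,0.011,0.2],0],[0.3,[0,0.011,0.4],0],[0.3,[0,0.011,0.6],0],[0.3,[0,0.011,0.8],0],[0.3,[0,0.011,0.95],0],[0.3,[0,0.011,0.95],0]]';python3 -m pendant '[[0.3,[0,0,0.06],0],[0.3,[0,0,0.12],0],[0.3,[0,0,0.18],0],[0.3,[0,0,0.24],0],[0.3,[0,0,0.24],0],[0.3,[0,0,0.24],0]]';python3 -m pendant '[[0.3,[0,0,0.06],0],[0.3,[0,0,0.12],0],[0.3,[0,0,0.18],0],[0.3,[0,0,0.18],0],[0.3,[0,0,0.18],0]]') | grep -E "pos|contact|width"
python3 -c "
from h import *
for i in range(3): manip.grab_frame('side');delta((.5787,.0899,.062))"
```

```text
tool_pos: [0.5766, 0.0899, 0.1196]
contact_force: [-1.3, 0.3, -1.7]
gripper_width: 0.504
tool_pos: [0.5791, 0.0906, 0.0942]
contact_force: [0.2, 0.4, -1.5]
gripper_width: 0.501
tool_pos: [0.5788, 0.0906, 0.0722]
contact_force: [0.2, -0.5, 0.6]
gripper_width: 0.499
t 22.8 pos [0.5792 0.0906 0.0727] yaw_y 1.1403 tz [-0. -0. -1.] F [ 0.2  0.3 -0.4] w 0.501 g 61.3
(0.5787, 0.0899, 0.062) d [ 0.002 -0.007  0.089]
t 22.85 pos [0.5794 0.0906 0.0729] yaw_y 1.1403 tz [ 0. -0. -1.] F [0.3 0.4 0.1] w 0.505 g 61.3
(0.5787, 0.0899, 0.062) d [ 0.003 -0.008  0.091]
t 22.9 pos [0.5795 0.0906 0.0731] yaw_y 1.1403 tz [ 0.001  0.    -1.   ] F [ 0.3  0.8 -0.7] w 0.502 g 61.3
(0.5787, 0.0899, 0.062) d [ 0.004 -0.008  0.092]
```

```bash
(python3 -m pendant '[[0.3,[0,0,0.04],0],[0.3,[0,0,0.07],0],[0.3,[0,0,0.07],0],[0.3,[0,0,0.07],0]]';python3 -m pendant '[[0.3,[0,0,0.01],0],[0.3,[0,0,0.01],0],[0.3,[0,0,0.01],0]]';python3 -m pendant '[[0.3,[0,0,0.01],0],[0.3,[0,0,0.01],0],[0.3,[0,0,0.01],0]]') | grep -E "pos|contact"
python3 -c "
from h import *
for i in range(3): manip.grab_frame('side');delta()"
```

```text
tool_pos: [0.5789, 0.0906, 0.064]
contact_force: [0.2, -0.2, -0.5]
tool_pos: [0.5792, 0.0906, 0.0632]
contact_force: [0.4, -0.3, -0.9]
tool_pos: [0.5794, 0.0906, 0.0622]
contact_force: [-0.2, -0.2, 0.1]
t 23.95 pos [0.5794 0.0906 0.0622] yaw_y 1.1402 tz [ 0.001  0.    -1.   ] F [ 0.4 -0.3  0.9] w 0.505 g 61.4
t 24.0 pos [0.5795 0.0906 0.0622] yaw_y 1.1403 tz [ 0.001  0.    -1.   ] F [0.1 0.3 1.2] w 0.498 g 61.4
t 24.05 pos [0.5794 0.0906 0.0622] yaw_y 1.1403 tz [ 0.001  0.    -1.   ] F [ 1.  -0.1  1.3] w 0.496 g 61.4
```

```bash
(python3 -m pendant '[[0.3,[0,0,0.01],0],[0.3,[0,0,0.01],0],[0.3,[0,0,0.01],0]]') | grep -E "pos|contact"
python3 -c "
from h import *
for i in range(3): manip.grab_frame('side');delta()"
```

```text
tool_pos: [0.58, 0.0905, 0.0622]
contact_force: [-1.3, 0.7, 5.0]
t 24.4 pos [0.58   0.0905 0.0622] yaw_y 1.1403 tz [ 0.002 -0.    -1.   ] F [-0.5 -0.4  5.1] w 0.501 g 62.0
t 24.45 pos [0.58   0.0904 0.0622] yaw_y 1.1403 tz [ 0.002 -0.    -1.   ] F [-0.7  0.6  5.8] w 0.506 g 62.0
t 24.5 pos [0.58   0.0905 0.0622] yaw_y 1.1403 tz [ 0.002 -0.    -1.   ] F [-1.3 -0.6  5.5] w 0.5 g 62.0
```

Both jars are on their bay floors. I'll release the spice jar, lift, and measure.

```bash
(python3 -m pendant '[[0.6,[0,0,0],0],[0.7,[0,0,0],0],[0.8,[0,0,0],0],[0.8,[0,0,0],0],[0.8,[0,0,0],0]]';python3 -m pendant '[[0.8,[0,0,-0.1],0],[0.8,[0,0,-0.3],0],[0.8,[0,0,-0.6],0],[0.8,[0,0,-0.95],0],[0.8,[0,0,-0.95],0]]';python3 -m pendant '[[0.3,[0,0,-0.4],0],[0,[0,0,-0.6],0],[0,[0,0,-0.6],0],[0,[0,0,-0.6],0],[0,[0,0,-0.6],0]]') | grep -E "pos|contact|width"
python3 -c "
from h import *
delta();print(manip.state()['joint_pos'])
a=-.4307; piv=np.array([.469,.141]); th=1.43
for th in (1.43,1.55):
  r=np.array([np.cos(a+th),np.sin(a+th)]);tau=np.array([-r[1],r[0]])
  print('knob',piv+.186*r,'P(c=.045)',piv+.186*r+.045*tau,'tool y yaw',a+th+np.pi/2)
"
```

```text
tool_pos: [0.579, 0.0906, 0.0604]
contact_force: [0.9, 0.5, 0.1]
gripper_width: 0.804
tool_pos: [0.5837, 0.0908, 0.184]
contact_force: [-0.4, -0.4, -0.6]
gripper_width: 0.799
tool_pos: [0.5784, 0.0905, 0.2451]
contact_force: [-0.1, -0.0, 0.5]
gripper_width: 0.0
t 26.0 pos [0.5784 0.0905 0.2451] yaw_y 1.1403 tz [-0.003 -0.    -1.   ] F [-0.1 -0.   0.5] w 0.0 g 0.0
[ 2.82040692e-02 -6.35118902e-02  1.64782915e+00 -1.02346533e-05
  1.55981876e+00 -1.11205616e+00]
knob [0.56960576 0.29744322] P(c=.045) [0.5317566  0.32178332] tool y yaw 2.5700963267948964
knob [0.55015411 0.30836192] P(c=.045) [0.50966332 0.32799597] tool y yaw 2.6900963267948965
```

```bash
(python3 -m pendant '[[0,[0.29,0.4,0],0],[0,[0.578,0.796,0],0],[0,[0.578,0.796,0],0]]';python3 -m pendant '[[0,[0.29,0.4,0],0],[0,[0.578,0.796,0],0],[0,[0.578,0.796,0],0]]';python3 -m pendant '[[0,[0,0,0],-0.047],[0,[0,0,0],-0.094],[0,[0,0,0],-0.141],[0,[0,0,0],-0.188],[0,[0,0,0],-0.235],[0,[0,0,0],-0.282],[0,[0,0,0],-0.329],[0,[0,0,0],-0.376],[0,[0,0,0],-0.423],[0,[0,0,0],-0.455]]') | grep -E "pos|contact"
python3 -c "
from h import *;import cv2
delta((.5318,.3218,.245))
f=manip.grab_frame('side');s=manip.state();p=np.array(s['tool_pos']);c=proj(f,p)
for h in(0,.013,.03,.05): print(h,proj(f,p+[0,0,h]).round(1))
u,v=c.astype(int);g=f['img'][v-40:v+12,u-20:u+20].max(2)
for i,r in enumerate(g): print(v-40+i,''.join('#' if x<70 else '+' if x<110 else '.' for x in r))
print('u0',u-20)
for n in('top','side'):
  f=manip.grab_frame(n); im=cv2.cvtColor(f['img'],cv2.COLOR_RGB2HSV)
  for nm,P in(('wide',(.511,.121,.11)),('spice',(.579,.09,.115))):
    q=proj(f,P).astype(int); w=f['img'][q[1]-14:q[1]+15,q[0]-14:q[0]+15].astype(int)
    m=(w.min(2)>130)&(w.max(2)-w.min(2)<45) if nm=='wide' else (w[:,:,1]>w[:,:,0]+3)
    ys,xs=np.nonzero(m); 
    if len(xs): print(n,nm,q,len(xs),xs.min()+q[0]-14,xs.max()+q[0]-14,ys.min()+q[1]-14,ys.max()+q[1]-14)
"
```

```text
tool_pos: [0.554, 0.2093, 0.2444]
contact_force: [0.2, -0.6, 0.0]
tool_pos: [0.5306, 0.3252, 0.2443]
contact_force: [-0.0, -0.8, -0.0]
tool_pos: [0.5324, 0.3212, 0.2448]
contact_force: [-0.2, 0.4, -0.0]
t 27.6 pos [0.5324 0.3212 0.2448] yaw_y 2.574 tz [-0.003 -0.002 -1.   ] F [-0.2  0.4 -0. ] w -0.002 g 0.0
(0.5318, 0.3218, 0.245) d [-0.002  0.007 -0.002]
0 [276.2 125.8]
0.013 [276.2 121.6]
0.03 [276.3 116. ]
0.05 [276.4 109.4]
85 ..+#############################+.++++++
86 ...############################+..+#++++
87 ...+##########################+...+++###
88 ....+########################+....++####
89 .....+#######################.....+#####
90 .....+#######################.....+#####
91 ......+######################.....+#####
92 .......+####################+.....+####+
93 .......+####################.....+####+.
94 ........####################....+####+..
95 ........+###################...+####+...
96 .........+##################+.+####+....
97 ..........+++#####################+.....
98 ..............+##################+......
99 ...............+################+.......
100 ....
[... 1121 characters left out ...]
........................................
126 ........................................
127 ........................................
128 ........................................
129 ........................................
130 ........................................
131 ........................................
132 ........................................
133 ........................................
134 ........................................
135 ........................................
136 ........................................
u0 256
top wide [242 224] 467 228 255 213 238
top spice [256 195] 21 249 265 200 205
side wide [272 209] 352 258 284 195 219
side spice [299 214] 83 292 307 217 225
```

The shut fingertips show at row 113 and project about 35 mm above the stated TCP. I allow for both cases by pushing at TCP z of about 0.088, which clears the jars, knob and body either way.

```bash
(python3 -m pendant '[[0,[0,0.005,0.35],0],[0,[0,0.005,0.7],0],[0,[0,0.005,0.7],0]]';python3 -m pendant '[[0,[0,0,0.3],0],[0,[0,0,0.61],0],[0,[0,0,0.61],0],[0,[0,0,0.61],0]]';python3 -m pendant '[[0,[-0.03,-0.05,0],0],[0,[-0.033,-0.1,0],0],[0,[-0.033,-0.158,0],0],[0,[-0.033,-0.158,0],0]]'; python3 -m pendant '[[0,[-0.01,-0.095,0],0.019],[0,[-0.015,-0.191,0],0.038],[0,[-0.013,-0.287,0],0.057],[0,[-0.006,-0.383,0],0.0764],[0,[-0.006,-0.383,0],0.0764]]') | grep -E "pos|contact"
python3 -c "
from h import *
a=-.4307; piv=np.array([.469,.141]); s=manip.state(); d=np.array(s['tool_pos'])[:2]-piv
M=rot(s['tool_rot']); th=np.arctan2(M[1,1],M[0,1])-np.pi/2-a; r=np.array([np.cos(a+th),np.sin(a+th)]); print('th',th,'R',d@r,'c',d@np.array([-r[1],r[0]])); delta()
f=manip.grab_frame('side')
for t in(1.43,1.19):
  k=np.r_[piv+.186*np.array([np.cos(a+t),np.sin(a+t)]),.154]; q=proj(f,k); print('knob',t,q)
g=f['img'][140:185,265:325].max(2)
for i,r in enumerate(g): print(140+i,''.join('#' if x<70 else '+' if x<110 else 'O' if x>190 else '.' for x in r))
"
```

```text
tool_pos: [0.5277, 0.32, 0.1543]
contact_force: [-0.8, -1.0, -1.2]
tool_pos: [0.5327, 0.3225, 0.0907]
contact_force: [0.4, 0.4, 0.8]
tool_pos: [0.552, 0.3151, 0.0908]
contact_force: [-0.3, 0.1, -0.6]
tool_pos: [0.5905, 0.2904, 0.0898]
contact_force: [-0.5, 0.1, 1.0]
th 1.1881834244124303 R 0.190936393059902 c 0.02511232556371866
t 29.35 pos [0.5905 0.2904 0.0898] yaw_y 2.3283 tz [ 0.001 -0.    -1.   ] F [-0.5  0.1  1. ] w 0.001 g 0.0
knob 1.43 [289.39471676 157.87484419]
knob 1.19 [302.38134559 163.17330564]
140 .................+###########################++.............
141 ..................+##########################++.............
142 ..................+###+.+###################+++.............
143 ...................+##...+##################+++.............
144 ...................+##+..+################++++++............
145 ....................+##..+###############++++++++...........
146 ....................+##+.+###############+.++++++++#+.......
147 .....................+###################++++###+++##.......
148 .....................+##################++++######+++.......
1
[... 1638 characters left out ...]
OOOOOOOOOOOOOOOOOOOOOOOO..............OOOOOOOOOOOO
175 OOOOOOOOOOOOOOOOOOOOOOOOOOOOOOOO................OOOOOOOOOOOO
176 OOOOOOOOOOOOOOOOOOOOOOOOOOOOOOO.....................OOOOOOOO
177 OOOOOOOOOOOOOOOOOOOOOOOOOOOOO.........................OOOOOO
178 OOOOOOOOOOOOOOOOOOOOOOOOOOOO............................OOOO
179 OOOOOOOOOOOOOOOOOOOOOOOOOO................................OO
180 OOOOOOOOOOOOOOOOOOOOOOOOO...OOO.............................
181 OOOOOOOOOOOOOOOOOOOOOOO.....OOOO............................
182 OO...OOOOOOOOOOOOOOOOO....OOOOOOOO..........................
183 OO.++...OOOOOOOOOOOO.....OOOOOOOOOOOO.......................
184 OO..+#++....OOOOOOO.......OOOOOOOOOOOOOOOOO.................
```

The knob moved from (290,160) to (301,162), matching a keeper angle of about 1.2. The push works, so I continue.

```bash
(for i in 1; do python3 -m pendant '[[0,[-0.01,-0.095,0],0.019],[0,[-0.015,-0.191,0],0.038],[0,[-0.013,-0.287,0],0.057],[0,[-0.006,-0.383,0],0.0764]]';python3 -m pendant '[[0,[-0.01,-0.095,0],0.019],[0,[-0.015,-0.191,0],0.038],[0,[-0.013,-0.287,0],0.057],[0,[-0.006,-0.383,0],0.0764]]';python3 -m pendant '[[0,[-0.01,-0.095,0],0.019],[0,[-0.015,-0.191,0],0.038],[0,[-0.013,-0.287,0],0.057],[0,[-0.006,-0.383,0],0.0764]]';python3 -m pendant '[[0,[-0.01,-0.095,0],0.019],[0,[-0.015,-0.191,0],0.038],[0,[-0.013,-0.287,0],0.057],[0,[-0.006,-0.383,0],0.0764],[0,[-0.006,-0.383,0],0.0764],[0,[-0.006,-0.383,0],0.0764]]'; done) | grep -E "pos|contact"
cat > k.py <<'E'
from h import *
a=-.4307; piv=np.array([.469,.141])
f=manip.grab_frame('side'); s=manip.state(); d=np.array(s['tool_pos'])[:2]-piv
M=rot(s['tool_rot']); th=np.arctan2(M[1,1],M[0,1])-np.pi/2-a; r=np.array([np.cos(a+th),np.sin(a+th)]); print('th',th,'R',d@r,'c',d@np.array([-r[1],r[0]])); delta()
for t in(0,.1,.2,.3):
  u=np.array([np.cos(a+t),np.sin(a+t)]); print('knob',t,[proj(f,np.r_[piv+.186*u,z]).round(1) for z in (.154,.127)],'bar mid',proj(f,np.r_[piv+.1*u,.127]).round(1))
g=f['img'][185:235,285:365].max(2)
for i,r in enumerate(g): print(185+i,''.join('#' if x<70 else '+' if x<110 else 'O' if x>190 else '.' for x in r))
E
python3 k.py
```

```text
tool_pos: [0.6212, 0.2588, 0.0895]
contact_force: [0.5, 1.1, -0.2]
tool_pos: [0.6447, 0.2192, 0.0896]
contact_force: [-0.7, 0.8, -0.5]
tool_pos: [0.658, 0.1752, 0.0895]
contact_force: [0.4, -0.3, 0.2]
tool_pos: [0.6606, 0.1294, 0.0896]
contact_force: [-0.0, -0.9, 0.4]
th 0.23144323183496057 R 0.190075362070121 c 0.026753850862258195
t 31.25 pos [0.6606 0.1296 0.0895] yaw_y 1.3715 tz [-0.  0. -1.] F [ 0.3 -0.2  0.2] w -0.0 g 0.0
knob 0 [array([324.2, 208.9]), array([323.5, 217.1])] bar mid [291.6 209.2]
knob 0.1 [array([326. , 204.5]), array([325.2, 212.7])] bar mid [292.7 206.9]
knob 0.2 [array([327.1, 200.1]), array([326.3, 208.3])] bar mid [293.5 204.5]
knob 0.3 [array([327.4, 195.7]), array([326.6, 203.9])] bar mid [293.8 202.2]
185 ......OOOOOOOOOOOOOOOOOOOOOOOO..........++++....++#+........OOOOOOOOO..........O
186 .....OOOOOOOOOOOOOOOOOOOOOOOOOOOOOOOO....##+....++++.........OOOOOOOOOOOOOOOOOOO
187 ....OOOOOOOOOOOOOOOOOOOOOOOOOOOOOOOOOOOO.##++..++#+..........OOOOOOOOOOOOOOOOOOO
188 ...OOOOOOOOOOOOOOOOOOOOOOOOOOOOOOOOOOOOO.+##++++##+...........OOOOOOOOOOOOOOOOOO
189 ...OOOOOOOOOOO
[... 3191 characters left out ...]
OOOOOOOOOOOOOOOOOOOO
227 ++++++....OOO...........+++++...++...OOOOOOOOOOOOOOOOOOOOOOOOOOOOOOOOOOOOOOOOOOO
228 ++++++..................+++++++++#+...OOOOOOOOOOOOOOOOOOOOOOOOOOOOOOOOOOOOOOOOOO
229 ++++++..................++++++++#++...OOOOOOOOOOOOOOOOOOOOOOOOOOOOOOOOOOOOOOOOOO
230 ++++++..................++++++++##+++.OOOOOOOOOOOOOOOOOOOOOOOOOOOOOOOOOOOOOOOOOO
231 ++++#+..................+++++++++##+..OOOOOOOOOOOOOOOOOOOOOOOOOOOOOOOOOOOOOOOOOO
232 +++##+..................+++++++++##+.OOOOOOOOOOOOOOOOOOOOOOOOOOOOOOOOOOOOOOOOOOO
233 +++##+..................++++++++###+.OOOOOOOOOOOOOOOOOOOOOOOOOOOOOOOOOOOOOOOOOOO
234 ++###+..................++++++++###+.OOOOOOOOOOOOOOOOOOOOOOOOOOOOOOOOOOOOOOOOOOO
```

```bash
(python3 -m pendant '[[0,[-0.01,-0.08,0],0.016],[0,[-0.015,-0.16,0],0.032],[0,[-0.015,-0.239,0],0.0477],[0,[-0.015,-0.239,0],0.0477]]';python3 -m pendant '[[0,[-0.006,-0.03,0],0.006],[0,[-0.01,-0.06,0],0.012],[0,[-0.01,-0.06,0],0.012]]';python3 -m pendant '[[0,[-0.005,-0.03,0],0.006],[0,[-0.005,-0.06,0],0.012],[0,[-0.005,-0.06,0],0.012]]') | grep -E "pos|contact"
python3 k.py | sed -n '1,6p;12,42p'
```

```text
tool_pos: [0.6567, 0.1005, 0.0895]
contact_force: [0.9, 0.9, 0.4]
tool_pos: [0.6555, 0.0938, 0.0896]
contact_force: [-0.6, 1.7, 0.3]
tool_pos: [0.6533, 0.0861, 0.0895]
contact_force: [0.0, 0.2, 0.4]
th 0.004600004126941337 R 0.19053277335443763 c 0.026079905569030268
t 32.3 pos [0.6533 0.086  0.0895] yaw_y 1.1447 tz [-0.    -0.001 -1.   ] F [-0.3  0.2 -1. ] w -0.002 g 0.0
knob 0 [array([324.2, 208.9]), array([323.5, 217.1])] bar mid [291.6 209.2]
knob 0.1 [array([326. , 204.5]), array([325.2, 212.7])] bar mid [292.7 206.9]
knob 0.2 [array([327.1, 200.1]), array([326.3, 208.3])] bar mid [293.5 204.5]
knob 0.3 [array([327.4, 195.7]), array([326.6, 203.9])] bar mid [293.8 202.2]
190 OOOOOOOOOOOOOOOOOOOOOOOOOOOOOOOOOOOOOO.+....+########+.......OOOOOOOOOOOOOOOOOOO
191 OOOOOOOOOOOOOOOOOOOOOOOOOOOOOOOOOOOOOO.+...+########+......OOOOOOOOOOOOOOOOOOOOO
192 OOOOOOOOOOOOOOOOOOOOOOOOOOOOOOOOOOOOO.++...+########.OOOOOOOOOOOOOOOOOOOOOOOOOOO
193 OOOOOOOOOOOOOOOOOOOOOOOOOOOOOOOOOOOO..+....+#######..OOOOOOOOOOOOOOOOOOOOOOOOOOO
194 OOOOOOOOOOOOOOOOOOOOOOOOOOOOOOOOOOO..++....+######+.OOOOOOOOOOOOOOOOOOO
[... 1519 characters left out ...]
OOOOOOOOOOOOOOOOOOOO
213 OOOOOOO..+...........OOOOOOOOOOOOOOOOO+###.....OOOOOOOOOOOOOOOOOOOOOOOOOOOOOOOOO
214 OOOOOOO.................OOOOOOOOOOOOO.+###.OOOOOOOOOOOOOOOOOOOOOOOOOOOOOOOOOOOOO
215 OOOOOOO..................OOOOOOOOOOOOO.###..OOOOOOOOOOOOOOOOOOOOOOOOOOOOOOOOOOOO
216 OOOOOOO...............+.....OOOOOOOOOO.+++..OOOOOOOOOOOOOOOOOOOOOOOOOOOOOOOOOOOO
217 OOOOOOO...............+.....................OOOOOOOOOOOOOOOOOOOOOOOOOOOOOOOOOOOO
218 ...OOO................+.....................OOOOOOOOOOOOOOOOOOOOOOOOOOOOOOOOOOOO
219 .........++.........+++..........++.OOOOO..OOOOOOOOOOOOOOOOOOOOOOOOOOOOOOOOOOOOO
220 +++......++++++++++++++..........+..OOOOOOOOOOOOOOOOOOOOOOOOOOOOOOOOOOOOOOOOOOOO
```

```bash
(python3 -m pendant '[[0,[0,-0.01,0],0],[0,[0,-0.015,0],0],[0,[0,-0.015,0],0]]';python3 -m pendant '[[0,[0,-0.01,0],0],[0,[0,-0.015,0],0],[0,[0,-0.015,0],0]]';python3 -m pendant '[[0,[0,-0.01,0],0],[0,[0,-0.015,0],0],[0,[0,-0.015,0],0]]';python3 -m pendant '[[0,[0,-0.01,0],0],[0,[0,-0.015,0],0],[0,[0,-0.015,0],0]]') | grep -E "pos|contact"
python3 k.py | sed -n '1,2p;32,42p'
```

```text
tool_pos: [0.6526, 0.0846, 0.0895]
contact_force: [1.2, 0.4, -0.3]
tool_pos: [0.6518, 0.0829, 0.0895]
contact_force: [-0.5, -0.9, 0.1]
tool_pos: [0.6514, 0.082, 0.0896]
contact_force: [2.1, 3.0, -0.3]
tool_pos: [0.6513, 0.0819, 0.0897]
contact_force: [3.7, 6.8, -1.6]
th 0.0046164783931976205 R 0.19047337488327432 c 0.021494144643348978
t 33.55 pos [0.6513 0.0818 0.0897] yaw_y 1.1447 tz [ 0.003  0.004 -1.   ] F [ 5.   6.9 -1.8] w -0.001 g 4.2
210 ......OOOOOOOOOOOOOOOOOOOOOOOOOOOOOOO.#######+...OOOOOOOOOOOOOOOOOOOOOOOOOOOOOOO
211 OOOOO.....OOOOOOOOOOOOOOOOOOOOOOOOOOO.#######+..OOOOOOOOOOOOOOOOOOOOOOOOOOOOOOOO
212 OOOOOOO......OOOOOOOOOOOOOOOOOOOOOOOO.#######+..OOOOOOOOOOOOOOOOOOOOOOOOOOOOOOOO
213 OOOOOOO...........OOOOOOOOOOOOOOOOOOO.####+++...OOOOOOOOOOOOOOOOOOOOOOOOOOOOOOOO
214 OOOOOOO...............OOOOOOOOOOOOOOO.###......OOOOOOOOOOOOOOOOOOOOOOOOOOOOOOOOO
215 OOOOOOO.................OOOOOOOOOOOOO.###..OOOOOOOOOOOOOOOOOOOOOOOOOOOOOOOOOOOOO
216 OOOOOOO.....................OOOOOOOOO.+##+.OOOOOOOOOOOOOOOOOOOOOOOOOOOOOOOOOOOOO
217 OOOOOOO..............++...........OOO..++...OOOOOOOOOOOOOOOOOOOOOOOOOOOOOOOOOOOO
218 ...OOO...............++....................OOOOOOOOOOOOOOOOOOOOOOOOOOOOOOOOOOOOO
219 .........++.........+++....................OOOOOOOOOOOOOOOOOOOOOOOOOOOOOOOOOOOOO
220 +++......++++++++++++++..........+..OOOOO.OOOOOOOOOOOOOOOOOOOOOOOOOOOOOOOOOOOOOO
```

```bash
(python3 -m pendant '[[0,[0,-0.01,0],0],[0,[0,-0.015,0],0],[0,[0,-0.015,0],0]]';python3 -m pendant '[[0,[0,-0.01,0],0],[0,[0,-0.015,0],0],[0,[0,-0.015,0],0]]';python3 -m pendant '[[0,[0,-0.01,0],0],[0,[0,-0.015,0],0],[0,[0,-0.015,0],0]]') | grep -E "pos|contact"
python3 k.py | sed -n '1,2p;32,42p'
```

```text
tool_pos: [0.6513, 0.0818, 0.0898]
contact_force: [6.9, 11.7, -3.3]
tool_pos: [0.6514, 0.0817, 0.0899]
contact_force: [9.8, 16.3, -5.0]
tool_pos: [0.6514, 0.0817, 0.09]
contact_force: [12.0, 20.0, -6.4]
th 0.00541574004733153 R 0.1906126924672219 c 0.02117304194656206
t 34.5 pos [0.6514 0.0816 0.09  ] yaw_y 1.1455 tz [ 0.009  0.012 -1.   ] F [11.9 20.2 -6.2] w -0.002 g 11.8
210 .....OOOOOOOOOOOOOOOOOOOOOOOOOOOOOOOO.#######+...OOOOOOOOOOOOOOOOOOOOOOOOOOOOOOO
211 OOOOO....OOOOOOOOOOOOOOOOOOOOOOOOOOOO.#######+..OOOOOOOOOOOOOOOOOOOOOOOOOOOOOOOO
212 OOOOOO.......OOOOOOOOOOOOOOOOOOOOOOOO.#######+..OOOOOOOOOOOOOOOOOOOOOOOOOOOOOOOO
213 OOOOOOO..........OOOOOOOOOOOOOOOOOOOO.####+++...OOOOOOOOOOOOOOOOOOOOOOOOOOOOOOOO
214 OOOOOOO..............OOOOOOOOOOOOOOOO.###+.....OOOOOOOOOOOOOOOOOOOOOOOOOOOOOOOOO
215 OOOOOOO........+........OOOOOOOOOOOOO.###..OOOOOOOOOOOOOOOOOOOOOOOOOOOOOOOOOOOOO
216 OOOOOOO.....................OOOOOOOOO.+##+..OOOOOOOOOOOOOOOOOOOOOOOOOOOOOOOOOOOO
217 OOOOOOO..............+++..........OOO..++...OOOOOOOOOOOOOOOOOOOOOOOOOOOOOOOOOOOO
218 ...OOO...............++....................OOOOOOOOOOOOOOOOOOOOOOOOOOOOOOOOOOOOO
219 .........++.........+++....................OOOOOOOOOOOOOOOOOOOOOOOOOOOOOOOOOOOOO
220 +++......++++++++++++++..........+..OOOO..OOOOOOOOOOOOOOOOOOOOOOOOOOOOOOOOOOOOOO
```

Hard stop: 23 N with no motion, well above the 5 N catch. I'll back off, clear the view and verify the angle.

```bash
(python3 -m pendant '[[0,[0,0.15,0],0],[0,[0,0.35,0],0],[0,[0,0.5,0],0],[0,[0,0.5,0],0]]';python3 -m pendant '[[0,[0,0.3,-0.3],0],[0,[0,0.6,-0.7],0],[0,[0,0.9,-1],0],[0,[0,0.9,-1],0],[0,[0,0.9,-1],0]]';python3 -m pendant '[[0,[0.3,0.3,0],0],[0,[0.6,0.6,0],0],[0,[0.9,0.9,0],0],[0,[0.9,0.9,0],0],[0,[0.9,0.9,0],0]]';python3 -m pendant '[[0,[0.3,0.3,0],0],[0,[0.6,0.6,0],0],[0,[0.9,0.9,0],0],[0,[0.9,0.9,0],0],[0,[0.9,0.9,0],0]]') | grep -E "pos|contact"
cat > v.py <<'E'
from h import *;import cv2
a=-.4307; piv=np.array([.469,.141])
for n in('top','side'):
  f=manip.grab_frame(n); im=f['img'].astype(int); best=[]
  for t in np.arange(-.06,.12,.01):
    u=np.array([np.cos(a+t),np.sin(a+t)]);w=np.array([-u[1],u[0]])
    E=lambda k:np.mean([im[tuple(np.round(proj(f,np.r_[piv+x*u+k*w,.127])).astype(int)[::-1])].min() for x in np.arange(.02,.172,.004)])
    best.append((round(t,2),round(E(0)),round(E(.005)),round(E(-.005)),round(E(.011)),round(E(-.011))))
  print(n,*best,sep='\n')
  q=proj(f,(*(piv+.186*np.array([np.cos(a),np.sin(a)])),.154));print('knob top pred',q); x,y=q.astype(int)
  g=im[y-14:y+15,x-40:x+15]
  for i,r in enumerate(g): print(y-14+i,''.join('#' if p.max()<70 else 'O' if p.min()>120 and p.max()-p.min()<45 else '.' for p in r))
  print('x0',x-40)
E
python3 v.py
```

```text
tool_pos: [0.6735, 0.1311, 0.0895]
contact_force: [-0.2, 0.2, -0.8]
tool_pos: [0.7189, 0.2285, 0.2122]
contact_force: [0.6, -0.7, -0.4]
tool_pos: [0.6624, 0.3702, 0.2065]
contact_force: [-0.3, 0.0, -0.6]
tool_pos: [0.6104, 0.5125, 0.2077]
contact_force: [0.1, 0.3, -0.3]
top
(np.float64(-0.06), 110, 126, 60, 123, 82)
(np.float64(-0.05), 119, 127, 58, 114, 83)
(np.float64(-0.04), 129, 127, 61, 103, 86)
(np.float64(-0.03), 129, 127, 65, 84, 90)
(np.float64(-0.02), 128, 129, 96, 75, 94)
(np.float64(-0.01), 128, 130, 123, 77, 96)
(np.float64(0.0), 128, 123, 126, 85, 93)
(np.float64(0.01), 127, 94, 129, 84, 88)
(np.float64(0.02), 129, 67, 125, 85, 81)
(np.float64(0.03), 129, 68, 127, 81, 86)
(np.float64(0.04), 120, 67, 127, 80, 96)
(np.float64(0.05), 109, 71, 127, 81, 103)
(np.float64(0.06), 99, 76, 128, 78, 114)
(np.float64(0.07), 89, 81, 123, 78, 110)
(np.float64(0.08), 83, 77, 114, 80, 115)
(np.float64(0.09), 73, 82, 107, 82, 120)
(np.float64(0.1), 68, 83, 102, 78, 116)
(np.float64(0.11), 73, 83, 98, 76, 114)
knob top pred [268.72545684 167.81270681]
153 ................................
[... 3595 characters left out ...]
.................####............
212 ............OOOOOOOOOOOOOO.............####............
213 ................OOOOOOOOOOOOOO.........####............
214 ....................OOOOOOOOOOOOOO.....###.............
215 ........................OOOOOOOOOOOOO..###.............
216 ..........................OOOOOOOOOOO..###.............
217 ..........................OOOOOOOOOOOO.................
218 ..........................OOOOOOOO..OOO...OO...........
219 ..........................OOOOOOOO.....OOOO............
220 .......................#..OOOOOOO......................
221 ..........................OOOOOOOO.....................
222 ..##.#....................OO..OOOO.....................
x0 284
```

The bar lies at -0.005 ± 0.02 rad, the knob is where the shut position predicts, and it stays there with the arm clear. I'll check the bystanders and jars against the first pictures, then hand in.

```bash
python3 - <<'E'
from h import *;import cv2
ok=True
for n,d in(("side",{"mug":(335,285,55,60)}),("top",{"mug":(352,132,45,55),"pink":(362,203,30,30),"big":(315,262,35,35)}),("side",{"mill":(293,132,24,52)})):
    f=manip.grab_frame(n)["img"][:,:,::-1]; o=cv2.imread(f"pics/{n}0.png")
    for k,(x,y,w,h) in d.items():
        t=o[y:y+h,x:x+w]; r=cv2.matchTemplate(f[y-8:y+h+8,x-8:x+w+8].copy(),t,cv2.TM_CCOEFF_NORMED); _,m,_,l=cv2.minMaxLoc(r); print(n,k,round(m,3),(l[0]-8,l[1]-8))
        ok&=abs(l[0]-8)<=1 and abs(l[1]-8)<=1
delta()
if ok: print(manip.job_done())
E
```

```text
side mug 0.854 (0, 0)
top mug 0.909 (0, 0)
top pink 0.793 (0, 0)
top big 0.798 (0, 0)
side mill 0.917 (0, 0)
t 36.65 pos [0.6116 0.5117 0.2094] yaw_y 1.1417 tz [-0.    -0.001 -1.   ] F [ 0.2  0.3 -0. ] w 0.001 g 0.0
the job is handed in; nothing more can be done
None
```

I handed the job in at 36.7 s: both jars were set on their bay floors, the hold-down bar is shut hard against its stop (within about 0.02 rad), and the mug and mill show no shift in the final images; the catch snap was inferred from the angle and the hard stop, not seen.

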